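Dial the cycle code into the steriliser's preset console

TASK

Set the three thumbwheels of the steriliser's preset console to the code 4-7-2 (left, middle, right as seen from the robot), each clicked squarely onto its digit, then press the round load key beside them and let it go. Work gently by feel: the console breaks if it is loaded with more than about 20 N, the key must not be pressed before the code is right, and the other things on the bench are to be left where they are.

Things in the scene. Friction and masses are not known exactly. Their poses are not given: they have to be found in the camera images.
- bank: Preset console, fixed to the table: white box 110 x 240 x 60 mm (x, y, z), origin at the centre of its underside; x away from the robot, y left, z up. Its top bears, at x = 0, three thumbwheels at y = +86 (left), +40 (middle), -6 (right) mm, and at y = -80 mm the round load key. Loaded with more than 20 N it breaks.
- axle_left (a point): Nominal axle centre of the left wheel, on the bank, 50 mm above the table (10 mm below the console's top). The real axle is 0 to 6 mm lower, unmeasured (the worn mounts have settled, each differently), so the crown is 20 to 26 mm above this point: find it by feel. The mount is also sprung: it gives 1 mm per 6 N pressed down, 4 mm at most, and returns.
- axle_mid (a point): Nominal axle centre of the middle wheel, on the bank, 50 mm above the table (10 mm below the console's top). The real axle is 0 to 6 mm lower, unmeasured (the worn mounts have settled, each differently), so the crown is 20 to 26 mm above this point: find it by feel. The mount is also sprung: it gives 1 mm per 6 N pressed down, 4 mm at most, and returns.
- axle_right (a point): Nominal axle centre of the right wheel, on the bank, 50 mm above the table (10 mm below the console's top). The real axle is 0 to 6 mm lower, unmeasured (the worn mounts have settled, each differently), so the crown is 20 to 26 mm above this point: find it by feel. The mount is also sprung: it gives 1 mm per 6 N pressed down, 4 mm at most, and returns.
- wheel_left (a joint): The left (+y) thumbwheel: white drum, 26 mm radius, 20 mm wide, smooth rim, axle along the bank's y. Value in rad, 0 at digit 0, growing 0.628 (36 degrees, 16.3 mm of rim) per digit, so digit d is at 0.628*d; stops just outside 0 and 9. It grows when the crown (top of the rim) is dragged along the bank's +x, away from the robot.
- wheel_mid (a joint): The middle thumbwheel: white drum, 26 mm radius, 20 mm wide, smooth rim, axle along the bank's y. Value in rad, 0 at digit 0, growing 0.628 (36 degrees, 16.3 mm of rim) per digit, so digit d is at 0.628*d; stops just outside 0 and 9. It grows when the crown (top of the rim) is dragged along the bank's +x, away from the robot.
- wheel_right (a joint): The right (nearest the load key) thumbwheel: white drum, 26 mm radius, 20 mm wide, smooth rim, axle along the bank's y. Value in rad, 0 at digit 0, growing 0.628 (36 degrees, 16.3 mm of rim) per digit, so digit d is at 0.628*d; stops just outside 0 and 9. It grows when the crown (top of the rim) is dragged along the bank's +x, away from the robot.
- panel (a point): Point on the console's top face beneath the middle wheel's crown. All wheels: a sprung detent pulls each to the nearest digit (left half way it can hang between two); clicking over takes about 3 N along the rim. A dragging fingertip must press about 5 to 8 N; pressed lightly it slips. A flat fingertip moved level over the crown rolls the wheel, about a digit a stroke. A wheel may already stand right.
- axle_dots (a point): Same point as axle_mid. How wheels read: the digit is shown by that many dark pips (none to nine, in a 3 by 3 field; fields are parted by thin ribs) at the crown of the rim, between two short steel marks on the console, one either side of the wheel.
- key_top (a point): Centre of the top of the round load key, 26 mm across, on a low grey housing on the console's right-hand end.
- key (a joint): Travel of the load key in m: 0 released, 0.006 fully down; an even spring, 8 N fully down. It makes past 0.0035 (about 5 N).
- cup: Steel cup, 60 mm across, 60 mm high, loose, behind the console; origin at the underside's centre. Bystander.
- spatula: Steel spatula, 160 mm long, lying loose in front of the console. Bystander.
- bottle: White plastic bottle, 66 mm across, 170 mm high, loose; origin at its underside. Bystander.
- jar: Amber glass jar, 60 mm across, 70 mm high, loose; origin at its underside. Bystander.
- tray: Open steel instrument tray 200 x 120 x 30 mm, loose; origin at its underside. Bystander.
- carton: Paper-white carton 60 x 160 x 65 mm, loose; origin at its underside. Bystander.
- basket: White slatted plastic basket 160 x 130 x 70 mm, loose; origin at its underside. Bystander.

How it is judged (in metres and radians):
On the way, in this order (a step that is already met when the one before it is completed fails the run):
1. the three wheels stand at 4-7-2 (value of joint wheel_left between 2.413 and 2.613 rad and value of joint wheel_mid between 4.298 and 4.498 rad and value of joint wheel_right between 1.157 and 1.357 rad), for 0.3 s.
2. the load key is pressed with the code set (all of step 1 and value of joint key above 0.0035 m), for 0.05 s.
At the end, for the whole second after the job is handed in: The left, middle and right wheels rest within 0.10 rad of digits 4, 7 and 2 (2.513, 4.398, 1.257 rad), and the load key, having been pressed past 3.5 mm, is up again (less than 1.5 mm down) (all of step 1 and value of joint key below 0.0015 m); the robot touches nothing.
It fails at once if the console is loaded with more than 20 N (contact force between bank and anything else above 20 N).
It fails at once if the load key is pressed while the code is not set (value of joint key above 0.0035 m and not (value of joint wheel_left between 2.413 and 2.613 rad and value of joint wheel_mid between 4.298 and 4.498 rad and value of joint wheel_right between 1.157 and 1.357 rad)).
It fails at once if a bystander is moved by more than 15 mm (distance of any of cup, spatula, bottle, jar, tray, carton, basket from where it was at the start of the episode above 0.015 m).
It also fails if it takes over 72 s, if anything falls off the work surface, if the arm or the gripper's body presses on something with over 40 N, if the wrist force passes 120 N, or if a joint passes its speed limit or range.

ROBOT

A 6-joint arm with a two-finger parallel gripper is mounted at the origin on the work surface. World frame = base frame: x ahead of the robot, y to its left, z up, the work surface at z = 0. Lengths are in m, angles in degrees, forces in N, time in s.
With the tool pointing down it reaches from about 0.375 to 0.9 m from the base axis. Payload 3.1 kg.
Tool frame: the origin (TCP) lies at the very end of the fingers, on their centre line; the grasp point (between the pads) lies 19 mm behind it (grasp_offset is the distance from the TCP to the grasp point, in m); z points along the fingers, y is the direction in which the jaws open and shut (so a half turn about z gives the same grasp; the last joint's range is limited). The gripper opens to 87 mm and grips with 3 to 60 N. Pads are 19 mm wide; open, the fingers measure 117 mm over their backs; the gripper's body (75 mm by 190 mm) begins 51 mm behind the grasp point.
Start: joints at [-80.816, 30.224, 82.088, -0, 67.689, -10.227], TCP at [0.208, -0.589, 0.223] pointing down, gripper open.
Joint ranges: [-176.69, 176.69], [-43.24, 126.21], [12.49, 139.97], [-82, 262], [0, 151.66], [-163.58, 163.58]. Speed limits (degrees/s): [159.86, 159.86, 180, 180, 180, 180].

INTERFACE

Orientations are given as a 3x3 rotation matrix whose columns are the frame's x, y, z axes.
In Python, from rig import * gives the robot as it stands. The module is installed in compiled form; this text tells all that it offers.
- The arm moves only by the tool play_rows, never from a script. Its argument "plan" is a list that holds one entry, the list of rows, each a list of 7 numbers: the shift along the world's x, y, z each as a share of 5 cm, from -1 to 1, then the turn, a rotation vector about the world's x, y, z each as a share of pi rad, from -1 to 1, then the gripper's target within -1 to 1 (fully open at 1, half-way at 0, shut at -1). A call has 1 to 12 rows; each row shifts and turns the commanded pose from where the row before left it; what a row does not reach is not made up. A row lasts 1/10 s, in which the tool goes at most 50 mm and 8.59 degrees, less where a joint would pass 70% of its speed; a pose out of reach is approached as far as the arm can. A call with a number of a shift or a turn outside -1 to 1 is refused whole. A call with a gripper value outside its range is refused whole. The fingers move at their own pace and stop on an object; the grip force is fixed at half the most. Time passes only in rows, so rows that do not move let the fingers close. It gives the time, the measured TCP pose, the force and the opening at its end, in the units of the state.
- read_state(): the state, without advancing time (a new reading comes with each control period).
- capture(name): name is "side" or "top" or "wrist"; returns the picture (480x640x3 uint8, red, green, blue); there is no depth.
- camera_params(name): a dict with "intrinsics" (3x3 intrinsics, pixels), "R" (3x3) and "t" (3): a world point X has camera coordinates R X + t; the wrist camera has in their place "mount" (4x4, takes a point from camera to tool coordinates, whose origin is the TCP and whose axes are the flange's). Camera axes: x right, y down, z forward; pixel columns grow to the right and rows downward; lengths in m; the calibration is good to about 2 mm. The wrist camera is an equidistant fisheye: a pixel r from the principal point sees the ray r / f radians off the axis. A picture is of the moment at which its call begins: read the wrist's pose just before it. camera_params takes no time and is no camera call.
- hand_in(): hands the job in, once; it reports no verdict.
The state is a dict: "time_s": time; "joint_positions": joint angles; "qvel": joint speeds; "tau": joint torques, N m; "position": TCP position; "tcp_rot": TCP orientation; "force": force on the tool from outside, world axes, zero at the start; "moment": the same for the moment, N m; "opening": opening from 0.0 (shut) to 1.0 (fully open).
Only numpy, scipy, OpenCV 4.12 (cv2) and the standard library are available. Lean on these libraries where they do the work, as an engineer would, in place of code of your own. Each camera call takes 0.05 s, during which the arm holds its last target. There are 200 camera calls.

## Working session

There is one attempt and no reset: what is moved stays moved. The work goes in short steps, Python scripts to look and compute and a tool call to move; the robot and the scene stay as the last step left them, time stands still between calls to the robot, and variables do not carry over. Pictures are saved under pics/ and viewed, about 8 in all and at most 12, crops included, and the job is handed in when it is done.

Besides the shell and the picture viewer there is one more tool, called after "Call:" by a JSON object that holds its "method" and its "body", one argument or row to a line. play_rows: Moves the arm, as the interface text tells. Its arguments: {"type":"object","properties":{"plan":{"type":"array"}},"required":["plan"]}

```bash
mkdir -p pics
python3 - <<'E'
from rig import *
import cv2,numpy as np
for n in ("top","side"):
    im=capture(n); cv2.imwrite(f"pics/{n}0.png",im[:,:,::-1])
    p=camera_params(n); print(n,np.round(p["intrinsics"],1).tolist(),np.round(p["R"],3).tolist(),np.round(p["t"],3).tolist())
s=read_state(); print(s["time_s"],s["position"],s["tcp_rot"],s["opening"],s["force"])
print(camera_params("wrist"))
E
```

```text
top [[556.2, 0.0, 316.6], [0.0, 556.2, 232.7], [0.0, 0.0, 1.0]] [[-0.02, -1.0, -0.011], [-0.997, 0.02, -0.069], [0.069, 0.01, -0.998]] [0.028, 0.609, 1.485]
side [[473.2, 0.0, 321.9], [0.0, 473.2, 238.6], [0.0, 0.0, 1.0]] [[-0.821, -0.571, 0.023], [-0.365, 0.494, -0.789], [0.439, -0.656, -0.614]] [0.493, 0.271, 1.041]
0.1 [ 0.20765774 -0.58878006  0.22165686] [[ 9.43143280e-01  3.32386293e-01 -3.24387141e-04]
 [ 3.32386266e-01 -9.43141275e-01  1.97634674e-03]
 [ 3.50967663e-04 -1.97179997e-03 -9.99997994e-01]] 0.9972135369901811 [ 0.0720921  -0.21951339  0.00258535]
{'intrinsics': array([[371.64829954,   0.        , 320.72690475],
       [  0.        , 371.64829954, 236.44429368],
       [  0.        ,   0.        ,   1.        ]]), 'mount': array([[-8.13017517e-04, -9.59616924e-01, -2.81308903e-01,
         7.76928409e-02],
       [ 9.99999020e-01, -1.10071996e-03,  8.64717672e-04,
         5.91080407e-04],
       [-1.13944004e-03, -2.81307925e-01,  9.59616878e-01,
        -1.61184308e-01],
       [ 0.00000000e+00,  0.00000000e+00,  0.00000000e+00,
         1.00000000e+00]])}
```

View pics/top0.png

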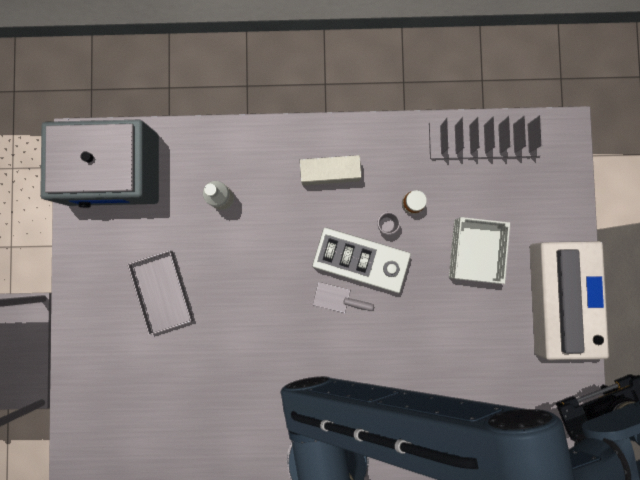

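View pics/side0.png

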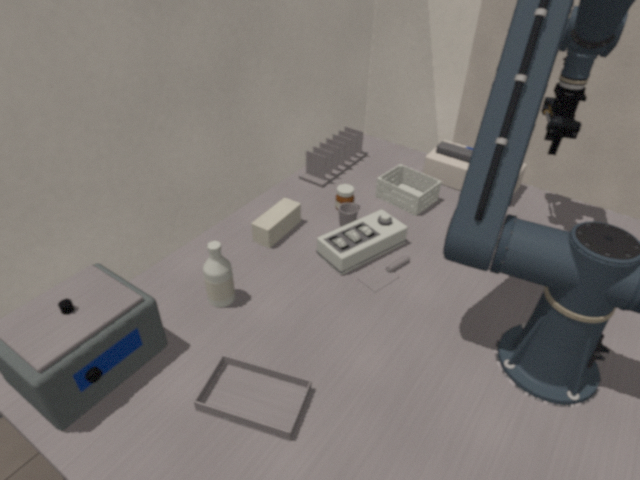

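The top view shows the console at about px (362,261), turned, with wheels near (330,250), (347,256), (364,261) and the key at (391,268). The spatula lies in front at (342,298) and the cup behind at (389,224). Next I'll fit the console's top face.

```bash
cat > h.py <<'E'
from rig import *
import cv2,numpy as np
def ray(n,u,v,z):
    p=camera_params(n);K,R,t=p["intrinsics"],np.array(p["R"]),np.array(p["t"])
    d=R.T@np.linalg.solve(K,[u,v,1]);c=-R.T@t
    return c+d*(z-c[2])/d[2]
def wray(u,v,z,s):
    p=camera_params("wrist");K,M=p["intrinsics"],p["mount"]
    a=np.array([u-K[0,2],v-K[1,2]]);r=np.hypot(*a);th=r/K[0,0]
    d=np.r_[a/max(r,1e-9)*np.sin(th),np.cos(th)]
    R=np.array(s["tcp_rot"]);c=R@M[:3,3]+s["position"];d=R@M[:3,:3]@d
    return c+d*(z-c[2])/d[2]
def wproj(X,s):
    p=camera_params("wrist");K,M=p["intrinsics"],p["mount"]
    R=np.array(s["tcp_rot"]);q=M[:3,:3].T@(R.T@(np.array(X)-s["position"])-M[:3,3])
    th=np.arctan2(np.hypot(q[0],q[1]),q[2]);e=q[:2]/np.hypot(q[0],q[1])
    return K[0,0]*th*e+[K[0,2],K[1,2]]
E
python3 - <<'E'
from h import *
im=cv2.imread("pics/top0.png");hsv=cv2.cvtColor(im,cv2.COLOR_BGR2HSV)
m=cv2.inRange(im,(195,200,200),(255,255,255))
m[:215]=0;m[310:]=0;m[:,:300]=0;m[:,425:]=0
c=max(cv2.findContours(m,0,2)[0],key=cv2.contourArea)
b=cv2.boxPoints(cv2.minAreaRect(c));print(b,cv2.contourArea(c))
P=np.array([ray("top",u,v,.06) for u,v in b]);print(P.round(4),P.mean(0))
for i in range(4):
    d=P[(i+1)%4]-P[i];print(np.linalg.norm(d),np.degrees(np.arctan2(d[1],d[0])))
for q in [(330,250),(347,256),(364,261),(391,268)]: print(ray("top",*q,.07))
E
```

```text
[[312.32114 265.59634]
 [323.85324 227.15598]
 [409.81656 252.94498]
 [398.28445 291.38535]] 3452.0
[[ 0.5204  0.0282  0.06  ]
 [ 0.6211 -0.0042  0.06  ]
 [ 0.5485 -0.2285  0.06  ]
 [ 0.4487 -0.1953  0.06  ]] [ 0.53467464 -0.09995321  0.06      ]
0.10576058696034749 -17.82236265479155
0.23578547348549553 -107.9218470120296
0.10524266006842799 161.60164593565554
0.2347271646481252 72.2054260646534
[ 0.56008595 -0.01898276  0.07      ]
[ 0.54353133 -0.06302172  0.07      ]
[ 0.52961739 -0.10703089  0.07      ]
[ 0.51001963 -0.1768235   0.07      ]
```

Console centre is about (0.535, -0.100), yaw about -18°. I'm moving to a viewing pose over the console with the jaws shut and along bank x.

Call:
{"method": "play_rows", "body": {
  "plan": [
    [[0.52,0.75,-0.15,0,0,0.0244,-1],[0.52,0.75,-0.15,0,0,0.0244,-1],[0.52,0.75,-0.15,0,0,0.0244,-1],[0.52,0.75,-0.15,0,0,0.0244,-1],[0.52,0.75,-0.15,0,0,0.0244,-1],[0.52,0.75,-0.15,0,0,0.0244,-1],[0.52,0.75,-0.15,0,0,0.0244,-1],[0.52,0.75,-0.15,0,0,0.0244,-1],[0.52,0.75,-0.15,0,0,0.0244,-1],[0.52,0.75,-0.15,0,0,0.0244,-1],[0.52,0.75,-0.15,0,0,0.0244,-1],[0.52,0.75,-0.15,0,0,0.0244,-1]]
  ]
}}

```text
time_s: 1.3
position: [0.5204, -0.1377, 0.132]
tcp_rot: [[0.304, 0.953, -0.0], [0.953, -0.304, 0.0], [0.0, -0.001, -1.0]]
force: [0.1, -0.6, -0.5]
opening: 0.033
```

Run:
```python
from h import *
s=read_state();im=capture("wrist")[:,:,::-1];cv2.imwrite("pics/w1.png",im)
print(s["time_s"],s["position"],np.round(s["tcp_rot"],4).tolist(),s["opening"],s["force"])
c=np.array([.5347,-.1,0]);bx=np.array([.951,-.309,0]);by=np.array([.309,.951,0])
for y in (.086,.04,-.006,-.08): print(y,wproj(c+by*y+[0,0,.073],s))
```

```text
1.3 [ 0.52040117 -0.13768009  0.1320025 ] [[0.3041, 0.9526, -0.0005], [0.9526, -0.3041, 0.0002], [0.0, -0.0005, -1.0]] 0.0334584693492062 [ 0.13551226 -0.5782792  -0.5024848 ]
0.086 [323.62556206  48.39221345]
0.04 [323.27159317 124.67818922]
-0.006 [322.85870209 201.43034312]
-0.08 [322.17139956 311.36276246]
```

View pics/w1.png

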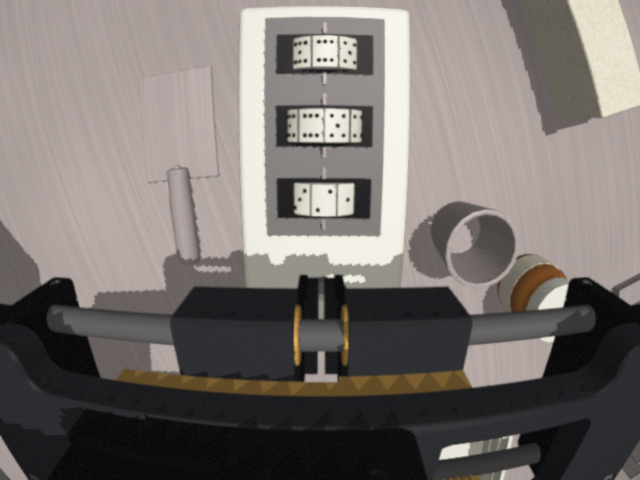

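Run:
```python
from h import *
im=cv2.imread("pics/w1.png")[5:240,235:415]
cv2.imwrite("pics/w1z.png",cv2.resize(im[10:235,30:150],(320,600),interpolation=cv2.INTER_CUBIC))
s=read_state()
# console side edges and marks
g=cv2.imread("pics/w1.png")
m=cv2.inRange(g,(185,195,195),(255,255,255))
for v in (20,80,160,230,245):
    xs=np.where(m[v,200:440])[0]+200; print(v,xs.min(),xs.max(),wray(xs.min(),v,.06,s)[:2],wray(xs.max(),v,.06,s)[:2])
for q in [(324,28),(324,78),(324,97),(324,153),(324,172),(324,225)]: print(q,wray(*q,.06,s)[:2])
```

```text
20 241 408 [0.5212602 0.0264912] [ 0.62170991 -0.00457223]
80 240 409 [ 0.50905929 -0.01176943] [ 0.60977484 -0.04305642]
160 241 407 [ 0.49361142 -0.06049709] [ 0.59399109 -0.09187002]
230 244 404 [ 0.47983291 -0.10431589] [ 0.58037653 -0.13586831]
245 245 403 [ 0.47681212 -0.11420309] [ 0.5772445  -0.14574925]
(324, 28) [0.56872009 0.00361105]
(324, 78) [ 0.55888319 -0.02768405]
(324, 97) [ 0.55527098 -0.0391972 ]
(324, 153) [ 0.54477359 -0.07272393]
(324, 172) [ 0.5412015  -0.08415611]
(324, 225) [ 0.53098109 -0.11693073]
```

View pics/w1z.png

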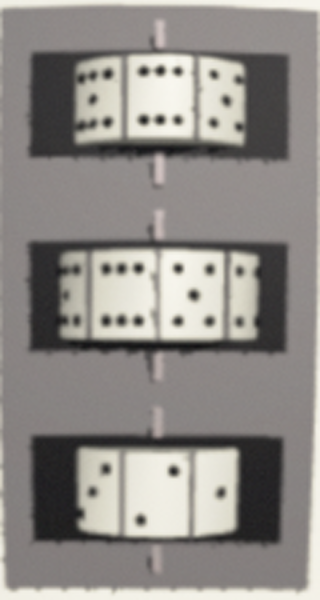

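The left wheel shows 6 at the marks, so it needs two digits toward the robot. The middle hangs at a rib between 5 and 6, so it needs about 1.5 digits away from the robot. The right already stands at 2. I'm going above the left wheel, 8 mm past the crown.

Call:
{"method": "play_rows", "body": {
  "plan": [
    [[0.25,0.607,-0.1,0,0,0,-1],[0.25,0.607,-0.2,0,0,0,-1],[0.25,0.607,-0.3,0,0,0,-1],[0.25,0.607,-0.3,0,0,0,-1],[0,0,-0.18,0,0,0,-1],[0,0,0,0,0,0,-1],[0,0,0,0,0,0,-1]]
  ]
}}

```text
time_s: 2.05
position: [0.5693, -0.0189, 0.0784]
tcp_rot: [[0.308, 0.951, -0.001], [0.951, -0.308, -0.0], [-0.0, -0.001, -1.0]]
force: [-0.6, 0.5, -0.2]
opening: 0.002
```

Call:
{"method": "play_rows", "body": {
  "plan": [
    [[0,0,-0.03,0,0,0,-1],[0,0,0,0,0,0,-1],[0,0,0,0,0,0,-1]]
  ]
}}

```text
time_s: 2.35
position: [0.5699, -0.0189, 0.0776]
tcp_rot: [[0.308, 0.951, 0.001], [0.951, -0.308, -0.0], [0.0, 0.001, -1.0]]
force: [-0.1, 0.4, -0.5]
opening: 0.007
```

Call:
{"method": "play_rows", "body": {
  "plan": [
    [[0,0,-0.03,0,0,0,-1],[0,0,0,0,0,0,-1],[0,0,0,0,0,0,-1]]
  ]
}}

```text
time_s: 2.65
position: [0.5697, -0.0181, 0.0756]
tcp_rot: [[0.307, 0.952, 0.0], [0.952, -0.307, -0.0], [-0.0, 0.0, -1.0]]
force: [0.6, 0.2, 0.4]
opening: 0.001
```

Call:
{"method": "play_rows", "body": {
  "plan": [
    [[0,0,-0.02,0,0,0,-1],[0,0,0,0,0,0,-1],[0,0,0,0,0,0,-1]]
  ]
}}

```text
time_s: 2.95
position: [0.5697, -0.018, 0.0745]
tcp_rot: [[0.307, 0.952, -0.0], [0.952, -0.307, 0.0], [-0.0, -0.0, -1.0]]
force: [-1.4, -0.2, -0.7]
opening: 0.009
```

Call:
{"method": "play_rows", "body": {
  "plan": [
    [[0,0,-0.01,0,0,0,-1],[0,0,0,0,0,0,-1],[0,0,0,0,0,0,-1]]
  ]
}}

```text
time_s: 3.25
position: [0.5697, -0.018, 0.074]
tcp_rot: [[0.307, 0.952, -0.0], [0.952, -0.307, 0.0], [0.0, -0.0, -1.0]]
force: [0.5, -0.2, 0.0]
opening: 0.006
```

Call:
{"method": "play_rows", "body": {
  "plan": [
    [[0,0,-0.02,0,0,0,-1],[0,0,0,0,0,0,-1],[0,0,0,0,0,0,-1]]
  ]
}}

```text
time_s: 3.55
position: [0.5697, -0.018, 0.073]
tcp_rot: [[0.307, 0.952, -0.0], [0.952, -0.307, 0.0], [-0.0, -0.0, -1.0]]
force: [-0.7, 0.3, 0.1]
opening: 0.003
```

Call:
{"method": "play_rows", "body": {
  "plan": [
    [[0,0,-0.02,0,0,0,-1],[0,0,0,0,0,0,-1],[0,0,0,0,0,0,-1]]
  ]
}}

```text
time_s: 3.85
position: [0.5697, -0.018, 0.072]
tcp_rot: [[0.307, 0.952, -0.0], [0.952, -0.307, 0.0], [-0.0, -0.0, -1.0]]
force: [0.1, 0.1, 0.0]
opening: 0.003
```

Call:
{"method": "play_rows", "body": {
  "plan": [
    [[0,0,-0.02,0,0,0,-1],[0,0,0,0,0,0,-1],[0,0,0,0,0,0,-1]]
  ]
}}

```text
time_s: 4.15
position: [0.5697, -0.018, 0.071]
tcp_rot: [[0.307, 0.952, -0.0], [0.952, -0.307, 0.0], [0.0, -0.0, -1.0]]
force: [0.4, 0.4, -0.5]
opening: 0.009
```

Call:
{"method": "play_rows", "body": {
  "plan": [
    [[0,0,-0.02,0,0,0,-1],[0,0,0,0,0,0,-1],[0,0,0,0,0,0,-1]]
  ]
}}

```text
time_s: 4.45
position: [0.5699, -0.0181, 0.0702]
tcp_rot: [[0.307, 0.952, 0.0], [0.952, -0.307, -0.0], [0.0, 0.0, -1.0]]
force: [-1.2, 0.7, 2.2]
opening: 0.002
```

Call:
{"method": "play_rows", "body": {
  "plan": [
    [[0,0,-0.015,0,0,0,-1],[0,0,0,0,0,0,-1],[0,0,0,0,0,0,-1]]
  ]
}}

```text
time_s: 4.75
position: [0.57, -0.0181, 0.0696]
tcp_rot: [[0.307, 0.952, 0.001], [0.952, -0.307, -0.0], [0.0, 0.001, -1.0]]
force: [-0.9, -0.1, 3.7]
opening: 0.006
```

Call:
{"method": "play_rows", "body": {
  "plan": [
    [[0,0,-0.016,0,0,0,-1],[0,0,0,0,0,0,-1],[0,0,0,0,0,0,-1]]
  ]
}}

```text
time_s: 5.05
position: [0.5701, -0.0181, 0.0691]
tcp_rot: [[0.307, 0.952, 0.001], [0.952, -0.307, -0.0], [0.0, 0.001, -1.0]]
force: [0.2, 0.5, 7.5]
opening: 0.009
```

Call:
{"method": "play_rows", "body": {
  "plan": [
    [[-0.063,0.02,0,0,0,0,-1],[-0.063,0.02,0,0,0,0,-1],[-0.063,0.02,0,0,0,0,-1],[-0.063,0.02,0,0,0,0,-1],[-0.063,0.02,0,0,0,0,-1],[0,0,0,0,0,0,-1],[0,0,0,0,0,0,-1]]
  ]
}}

```text
time_s: 5.75
position: [0.5542, -0.013, 0.0691]
tcp_rot: [[0.307, 0.952, 0.001], [0.952, -0.307, -0.0], [0.0, 0.001, -1.0]]
force: [-1.7, 0.8, 7.3]
opening: 0.01
```

Call:
{"method": "play_rows", "body": {
  "plan": [
    [[0,0,0.1,0,0,0,-1],[0.158,-0.05,0.04,0,0,0,-1],[0.157,-0.05,0,0,0,0,-1],[0,0,-0.06,0,0,0,-1],[0,0,-0.05,0,0,0,-1],[0,0,-0.03,0,0,0,-1],[0,0,0,0,0,0,-1],[0,0,0,0,0,0,-1]]
  ]
}}

```text
time_s: 6.55
position: [0.5706, -0.0184, 0.0692]
tcp_rot: [[0.307, 0.952, 0.002], [0.952, -0.307, -0.001], [-0.0, 0.002, -1.0]]
force: [0.1, -0.8, 6.7]
opening: 0.004
```

Call:
{"method": "play_rows", "body": {
  "plan": [
    [[-0.063,0.02,0,0,0,0,-1],[-0.063,0.02,0,0,0,0,-1],[-0.063,0.02,0,0,0,0,-1],[-0.063,0.02,0,0,0,0,-1],[-0.063,0.02,0,0,0,0,-1],[0,0,0,0,0,0,-1],[0,0,0,0,0,0,-1]]
  ]
}}

```text
time_s: 7.25
position: [0.5549, -0.0133, 0.0694]
tcp_rot: [[0.307, 0.952, 0.002], [0.952, -0.307, -0.001], [0.0, 0.003, -1.0]]
force: [0.5, -0.7, 6.4]
opening: 0.006
```

Call:
{"method": "play_rows", "body": {
  "plan": [
    [[0,0,0.4,0,0,0,-1],[0,0,0.4,0,0,0,-1],[-0.23,-0.83,0.15,0,0,0,-1],[-0.23,-0.83,0.15,0,0,0,-1],[-0.23,-0.83,0.15,0,0,0,-1],[0,0,0,0,0,0,-1],[0,0,0,0,0,0,-1]]
  ]
}}

```text
time_s: 7.95
position: [0.5187, -0.1382, 0.1307]
tcp_rot: [[0.31, 0.951, -0.001], [0.951, -0.31, 0.001], [0.001, -0.001, -1.0]]
force: [-0.1, -0.2, 1.0]
opening: 0.007
```

```bash
cat > look.py <<'E'
from h import *
import sys
s=read_state();im=capture("wrist")[:,:,::-1];n=sys.argv[1];cv2.imwrite(f"pics/{n}.png",im)
print(s["time_s"],s["position"],s["force"])
a=wproj([.563,-.014,.073],s);b=wproj([.536,-.1005,.073],s);x=int((a+b)[0]/2);y0,y1=int(a[1])-35,int(b[1])+35
c=im[max(y0,0):y1,x-60:x+60];print(x,y0,y1)
cv2.imwrite(f"pics/{n}z.png",cv2.resize(c,None,fx=2.8,fy=2.8,interpolation=cv2.INTER_CUBIC))
E
python3 look.py w2
```

```text
7.95 [ 0.51871214 -0.13816388  0.13069425] [-0.12423582 -0.21648493  0.97115599]
326 4 225
```

View pics/w2z.png

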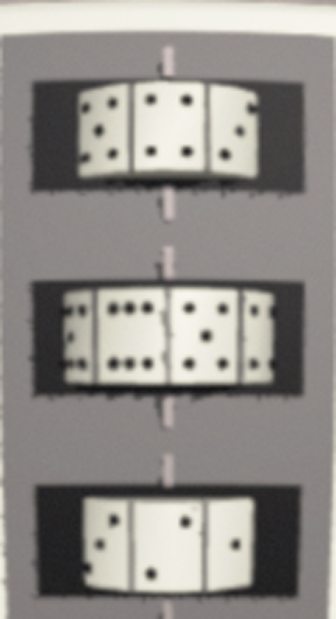

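The left wheel now stands squarely on 4 and the right on 2, and the middle still hangs at 5.5. Going to the middle wheel.

Call:
{"method": "play_rows", "body": {
  "plan": [
    [[0.246,0.82,-0.1,0,0,0,-1],[0.246,0.82,-0.2,0,0,0,-1],[0,0,-0.4,0,0,0,-1],[0,0,-0.35,0,0,0,-1],[0,0,0,0,0,0,-1],[0,0,0,0,0,0,-1],[0,0,0,0,0,0,-1]]
  ]
}}

```text
time_s: 8.7
position: [0.5444, -0.0552, 0.079]
tcp_rot: [[0.306, 0.952, 0.001], [0.952, -0.306, -0.0], [-0.0, 0.001, -1.0]]
force: [-0.2, -0.3, -0.7]
opening: 0.007
```

Call:
{"method": "play_rows", "body": {
  "plan": [
    [[0,0,-0.02,0,0,0,-1],[0,0,0,0,0,0,-1],[0,0,0,0,0,0,-1]]
  ]
}}

```text
time_s: 9.0
position: [0.5442, -0.0559, 0.0779]
tcp_rot: [[0.308, 0.952, 0.001], [0.952, -0.308, -0.0], [-0.0, 0.001, -1.0]]
force: [-0.6, 0.4, -0.7]
opening: 0.005
```

Call:
{"method": "play_rows", "body": {
  "plan": [
    [[0,0,-0.02,0,0,0,-1],[0,0,0,0,0,0,-1],[0,0,0,0,0,0,-1]]
  ]
}}

```text
time_s: 9.3
position: [0.5441, -0.0556, 0.0765]
tcp_rot: [[0.307, 0.952, -0.0], [0.952, -0.307, 0.0], [0.0, -0.0, -1.0]]
force: [0.4, -0.2, -0.5]
opening: 0.007
```

Call:
{"method": "play_rows", "body": {
  "plan": [
    [[0,0,-0.02,0,0,0,-1],[0,0,0,0,0,0,-1],[0,0,0,0,0,0,-1]]
  ]
}}

```text
time_s: 9.6
position: [0.5442, -0.0556, 0.0757]
tcp_rot: [[0.307, 0.952, 0.0], [0.952, -0.307, -0.0], [-0.0, 0.0, -1.0]]
force: [-0.1, -0.4, 1.5]
opening: 0.004
```

Call:
{"method": "play_rows", "body": {
  "plan": [
    [[0,0,-0.016,0,0,0,-1],[0,0,0,0,0,0,-1],[0,0,0,0,0,0,-1]]
  ]
}}

```text
time_s: 9.9
position: [0.5443, -0.0556, 0.0751]
tcp_rot: [[0.307, 0.952, 0.001], [0.952, -0.307, -0.0], [-0.0, 0.001, -1.0]]
force: [-0.8, -0.0, 5.6]
opening: 0.005
```

Call:
{"method": "play_rows", "body": {
  "plan": [
    [[0,0,-0.012,0,0,0,-1],[0,0,0,0,0,0,-1],[0,0,0,0,0,0,-1]]
  ]
}}

```text
time_s: 10.2
position: [0.5444, -0.0556, 0.0747]
tcp_rot: [[0.307, 0.952, 0.001], [0.952, -0.307, -0.0], [-0.0, 0.001, -1.0]]
force: [-0.5, 0.7, 6.9]
opening: 0.003
```

Pressing at about 7 N. Next is a 9.5 mm stroke in +x (5.5 → about 6.1), lift, return, and re-press for the full stroke.

Call:
{"method": "play_rows", "body": {
  "plan": [
    [[0.06,-0.019,0,0,0,0,-1],[0.06,-0.019,0,0,0,0,-1],[0.06,-0.019,0,0,0,0,-1],[0,0,0,0,0,0,-1],[0,0,0,0,0,0,-1],[0,0,0.1,0,0,0,-1],[-0.1,0.031,0.04,0,0,0,-1],[-0.11,0.036,0,0,0,0,-1],[0,0,0,0,0,0,-1]]
  ]
}}

```text
time_s: 11.1
position: [0.5406, -0.0543, 0.0807]
tcp_rot: [[0.307, 0.952, -0.003], [0.952, -0.307, 0.001], [0.0, -0.003, -1.0]]
force: [-0.8, 1.1, -0.5]
opening: 0.005
```

Call:
{"method": "play_rows", "body": {
  "plan": [
    [[0,0,-0.06,0,0,0,-1],[0,0,-0.05,0,0,0,-1],[0,0,-0.03,0,0,0,-1],[0,0,0,0,0,0,-1],[0,0,0,0,0,0,-1]]
  ]
}}

```text
time_s: 11.6
position: [0.5428, -0.0551, 0.0747]
tcp_rot: [[0.307, 0.952, 0.0], [0.952, -0.307, -0.0], [0.0, 0.0, -1.0]]
force: [-1.3, 0.5, 5.8]
opening: 0.008
```

Call:
{"method": "play_rows", "body": {
  "plan": [
    [[0.063,-0.02,0,0,0,0,-1],[0.063,-0.02,0,0,0,0,-1],[0.063,-0.02,0,0,0,0,-1],[0.063,-0.02,0,0,0,0,-1],[0.063,-0.02,0,0,0,0,-1],[0,0,0,0,0,0,-1],[0,0,0,0,0,0,-1]]
  ]
}}

```text
time_s: 12.3
position: [0.5587, -0.0602, 0.0742]
tcp_rot: [[0.307, 0.952, 0.001], [0.952, -0.307, -0.0], [-0.0, 0.001, -1.0]]
force: [-0.2, 0.5, 4.4]
opening: 0.01
```

Call:
{"method": "play_rows", "body": {
  "plan": [
    [[0,0,0.4,0,0,0,-1],[0,0,0.4,0,0,0,-1],[-0.3,-0.78,0.15,0,0,0,-1],[-0.3,-0.78,0.15,0,0,0,-1],[0,0,0,0,0,0,-1],[0,0,0,0,0,0,-1]]
  ]
}}

```text
time_s: 12.9
position: [0.5276, -0.1384, 0.1286]
tcp_rot: [[0.31, 0.951, -0.001], [0.951, -0.31, 0.001], [0.001, -0.001, -1.0]]
force: [-0.3, 0.5, -0.2]
opening: 0.007
```

```bash
python3 look.py w3
```

```text
12.9 [ 0.52760375 -0.13842363  0.12863524] [-0.32400249  0.46393249 -0.1638609 ]
311 7 230
```

View pics/w3z.png

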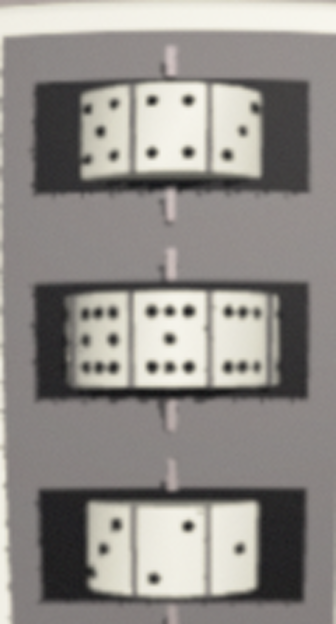

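The console reads 4-7-2, all fields centred on the marks. Next I triangulate the key top from the two initial views.

Run:
```python
from h import *
a=cv2.imread("pics/top0.png")[250:290,370:412];b=cv2.imread("pics/side0.png")[205:240,360:412]
cv2.imwrite("pics/key.png",np.hstack([cv2.resize(a,(378,360),interpolation=cv2.INTER_CUBIC),cv2.resize(b,(416,280),interpolation=cv2.INTER_CUBIC)[:280,:].copy() if 0 else cv2.copyMakeBorder(cv2.resize(b,(416,280),interpolation=cv2.INTER_CUBIC),0,80,0,0,0)]))
```

```text
(no output)
```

View pics/key.png

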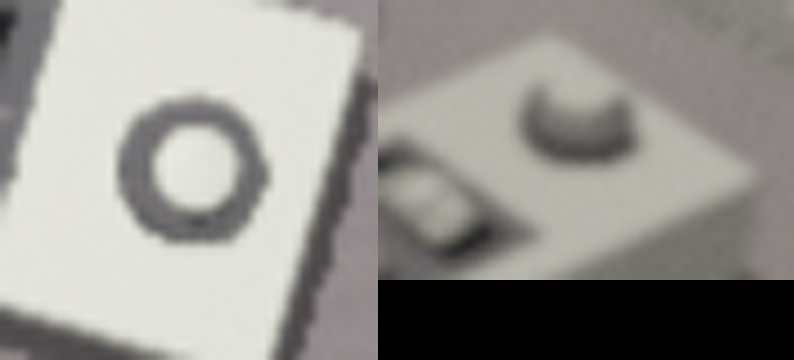

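Run:
```python
from h import *
for z in (.06,.07,.075,.08,.085,.09): print(z,ray("top",391.4,268.3,z)[:2].round(4),ray("side",385.2,216.9,z)[:2].round(4))
```

```text
0.06 [ 0.5092 -0.1791] [ 0.5173 -0.1956]
0.07 [ 0.5092 -0.1778] [ 0.5113 -0.1824]
0.075 [ 0.5092 -0.1772] [ 0.5083 -0.1759]
0.08 [ 0.5092 -0.1766] [ 0.5053 -0.1693]
0.085 [ 0.5092 -0.176 ] [ 0.5023 -0.1627]
0.09 [ 0.5092 -0.1754] [ 0.4993 -0.1561]
```

Call:
{"method": "play_rows", "body": {
  "plan": [
    [[-0.166,-0.366,0,0,0,0,-1],[-0.166,-0.366,-0.1,0,0,0,-1],[0,0,-0.4,0,0,0,-1],[0,0,-0.35,0,0,0,-1],[0,0,0,0,0,0,-1],[0,0,0,0,0,0,-1]]
  ]
}}

```text
time_s: 13.55
position: [0.5116, -0.1733, 0.0861]
tcp_rot: [[0.306, 0.952, -0.002], [0.952, -0.306, 0.001], [0.001, -0.002, -1.0]]
force: [-0.8, 0.3, -0.9]
opening: 0.008
```

Call:
{"method": "play_rows", "body": {
  "plan": [
    [[0,0,-0.04,0,0,0,-1],[0,0,-0.04,0,0,0,-1],[0,0,0,0,0,0,-1],[0,0,0,0,0,0,-1]]
  ]
}}

```text
time_s: 13.95
position: [0.5119, -0.1747, 0.083]
tcp_rot: [[0.307, 0.952, 0.001], [0.952, -0.307, -0.0], [-0.0, 0.001, -1.0]]
force: [-0.6, 0.1, 0.3]
opening: 0.006
```

Call:
{"method": "play_rows", "body": {
  "plan": [
    [[0,0,-0.04,0,0,0,-1],[0,0,0,0,0,0,-1],[0,0,0,0,0,0,-1]]
  ]
}}

```text
time_s: 14.25
position: [0.5121, -0.1748, 0.081]
tcp_rot: [[0.307, 0.952, 0.001], [0.952, -0.307, -0.0], [-0.0, 0.001, -1.0]]
force: [0.4, 0.8, 3.8]
opening: 0.006
```

Call:
{"method": "play_rows", "body": {
  "plan": [
    [[0,0,-0.04,0,0,0,-1],[0,0,0,0,0,0,-1],[0,0,0,0,0,0,-1]]
  ]
}}

```text
time_s: 14.55
position: [0.5121, -0.1748, 0.0789]
tcp_rot: [[0.307, 0.952, 0.001], [0.952, -0.307, -0.0], [-0.0, 0.001, -1.0]]
force: [0.4, -0.1, 5.4]
opening: 0.006
```

Call:
{"method": "play_rows", "body": {
  "plan": [
    [[0,0,-0.02,0,0,0,-1],[0,0,0,0,0,0,-1],[0,0,0,0,0,0,-1]]
  ]
}}

```text
time_s: 14.85
position: [0.5121, -0.1748, 0.078]
tcp_rot: [[0.307, 0.952, 0.001], [0.952, -0.307, -0.0], [-0.0, 0.001, -1.0]]
force: [-0.7, 0.1, 6.3]
opening: 0.006
```

The key is down about 5 mm at 6.3 N. Releasing and lifting clear, then a check view.

Call:
{"method": "play_rows", "body": {
  "plan": [
    [[0,0,0.1,0,0,0,-1],[0,0,0.3,0,0,0,-1],[0,0,0.4,0,0,0,-1],[0,0,0.3,0,0,0,-1],[0,-0.4,0,0,0,0,-1],[0,0,0,0,0,0,-1],[0,0,0,0,0,0,-1],[0,0,0,0,0,0,-1]]
  ]
}}

```text
time_s: 15.65
position: [0.5109, -0.1938, 0.1319]
tcp_rot: [[0.307, 0.952, -0.002], [0.952, -0.307, 0.001], [0.001, -0.002, -1.0]]
force: [0.1, 0.0, -0.3]
opening: 0.004
```

```bash
python3 look.py w4
```

```text
15.65 [ 0.51093748 -0.19377309  0.13191389] [ 0.07232191  0.004177   -0.31646216]
310 -76 132
```

View pics/w4.png

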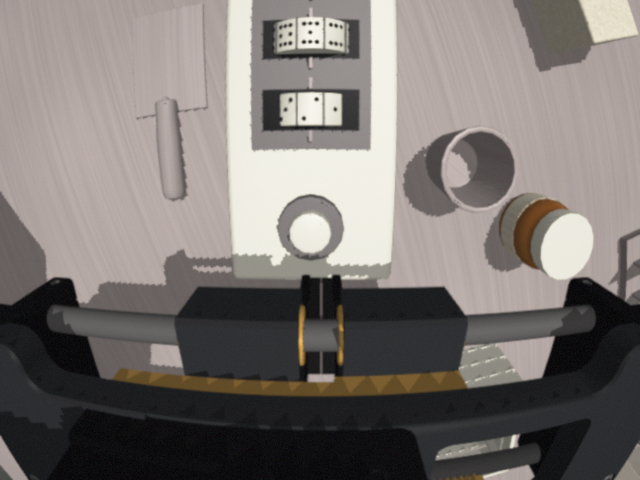

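The view shows the middle wheel at 7 (px 310,35), the right at 2 (310,110), and the key up at (310,232) with nothing touching it. The spatula and the cup are where they were. The left wheel is out of frame here, but it wasn't touched after it last read 4. Handing in.

```bash
python3 -c "
from rig import *
print(hand_in())"
```

```text
the job is handed in; nothing more can be done
None
```

I set the console to 4-7-2, pressed the load key and let it go, then handed in at about 16 s of the 72 s allowed. The hand-in reports no verdict.

- **Left wheel:** it showed 6, so I rolled it back two digits to 4 with two strokes at about 7 N. The crown was at about z = 0.0705.
- **Middle wheel:** it hung between 5 and 6, so I rolled it forward to 7 with one short and one full stroke at about 4–7 N. The crown was at about z = 0.0755.
- **Right wheel:** it already stood at 2, so I left it alone.
- **Load key:** I pressed it about 5 mm, with 6.3 N read on the tool, and released it.

**Last checks:**
- The picture before the key press showed 4-7-2, each digit centred on its marks.
- The picture after release showed 7 and 2 still right, the key up, and the spatula, cup and jar apparently undisturbed. The left wheel was out of that frame, but nothing had touched it since it last read 4.
- The gripper was clear of everything, with about 0.3 N of residual force on the tool.
- The highest force I read was 7.5 N, but readings come only at the end of each move, so peaks in between went unmeasured.

**Disagreements:** the top and wrist cameras differed by about 6 mm along the console, so I aimed between them. The key top was at about z = 0.083 by feel, against 0.074 from the pictures.

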